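Stand the fallen bottle in the capping carriage and index it under the spindle

ROBOT

A 6-joint arm with a two-finger parallel gripper is mounted at the origin on a cart in front of the work surface, level with it; the furniture and walls round the work are solid. World frame = base frame: x ahead of the robot, y to its left, z up, the work surface at z = 0. Lengths are in mm, angles in rad, forces in N, time in s.
With the tool pointing down it reaches from about 300 to 775 mm from the base axis. Payload 14.6 kg.
Tool frame: the origin (TCP) lies at the very end of the fingers, on their centre line; the grasp point (between the pads) lies 19 mm behind it; x points along the fingers, z is the direction in which the jaws open and shut, and the axes are right-handed (so a half turn about x gives the same grasp; the last joint's range is limited). The gripper opens to 85 mm and grips with 20 to 120 N. Pads are 22 mm wide; open, the fingers measure 114 mm over their backs; the gripper's body (76 mm by 85 mm) begins 54 mm behind the grasp point. The pads swing forward as they close: fully open they stand 13 mm farther back than shut.
Start: joints at [-1.38, 0.3, 1.521, -0, 1.321, -0.067], TCP at [140.218, -531.816, 210.281] pointing down, gripper open.
Joint ranges: [-3.03, 3.03], [-0.79, 2.21], [0.23, 2.52], [-1.04, 4.18], [0, 3.07], [-2.55, 2.55]. Speed limits (rad/s): [2.22, 2.22, 2.57, 3.14, 3.14, 3.14].

INTERFACE

Orientations are given as a unit quaternion [x, y, z, w].
In Python, from cell import env, planner, status, optics gives the robot as it stands. Calls block until the motion is done:
- env.move_pose(position, orientation): joint-space move of the TCP to a pose.
- env.movel(position, rot=None, rate=150): straight line of the TCP; rot=None keeps the orientation; rate is the mean speed in mm/s.
- env.set_joints(angles): joint-space move.
- env.set_gripper(opening, force=None): finger opening in mm; force is the grip in N (None keeps the last); returns when the fingers have stopped.
- env.hold(seconds).
- planner.solve_ik(position, orientation): joint angles nearest the present ones, or None.
- status.get_obs(): the state.
- optics.snapshot(name): name is "side" or "top" or "wrist"; returns the picture (420x560x3 uint8, blue, green, red); there is no depth.
- optics.calibration(name): a dict with "vertical_fov" (degrees; the focal length in pixels is half the picture's height over the tangent of half this angle, whatever the lens; pixels are square), "cx", "cy" (the principal point, pixels), "k1" (the pictures are not rectified: a ray, as slopes to the right and down, at radius r is drawn at 1 + k1 r^2 times it, then the intrinsics apply), "world_to_cam" (4x4, takes a point from world to camera coordinates). Camera axes: x right, y down, z forward; pixel columns grow to the right and rows downward; lengths in mm; the calibration is good to about 2 mm. A picture is of the moment at which its call begins: read the wrist's pose just before it. calibration takes no time and is no camera call; for the wrist camera it gives the pose at the moment of the call.
A pose or a line that the arm cannot do raises env.IKError and nothing moves.
- env.job_done(): hands the job in, once; it reports no verdict.
The state is a dict: "t": time; "joint_positions": joint angles; "dq": joint speeds; "joint_efforts": joint torques, N m; "ee_pos": TCP position; "ee_rot": TCP orientation; "ft_force": force on the tool from outside, world axes, zero at the start; "torque": the same for the moment, N m; "opening": finger opening in mm.
Only numpy, scipy, OpenCV 4.12 (cv2) and the standard library are available. Lean on these libraries where they do the work, as an engineer would, in place of code of your own. Each camera call takes 0.05 s, during which the arm holds its last target. There are 200 camera calls.

TASK

One of the three capped white bottles has fallen out of the carriage of the capping stand: pick it up from the table and stand it upright in the carriage's empty place. Then take the carriage by its black knob and slide it along the rail until the spring ball clicks into the notch that puts this bottle exactly under the capping spindle, and finish while still gripping the knob, holding the carriage there, not letting go. Keep the other two bottles standing in their places and leave the other things on the table alone.

Things in the scene. Friction and masses are not known exactly. Their poses are not given: they have to be found in the camera images.
- capping_stand: Fixed stand: grey base (150 mm in x, 380 mm in y, top 14 mm up), rail, notched index bar along its front, column behind (x = +100 mm) with the spindle. Origin on the table below the spindle axis; y runs along the rail, +x away from the robot; the bottle lane is at x = 0. Ball notches lie at y = +180 mm (loading, where the carriage starts), +80, 0 and -80 mm.
- spindle (a point): Centre of the lower face of the spindle's round chuck (diameter 48 mm), 124.5 mm above the table. Above it the spindle, its 44 mm housing on a cross arm from the column (183 to 229 mm high) and a round palm knob (52 mm wide) up to 266 mm.
- carriage (a joint): Travel of the carriage along the rail, m: 0 in the loading notch at the start, growing as it slides along the stand's -y towards and under the spindle; stops at 0.266. The inner place is under the spindle at 0.100, the middle one at 0.180, the outer one at 0.260, each with its notch. Sliding it takes about 3 to 5 N, ball on the bar included.
- detent_ball (a joint): Spring ball nose (radius 6 mm) in the plunger at the middle of the carriage's front: 0 seated in a notch, 0.0025 m riding on the bar between notches. Within about 4 mm of a notch the drag falls to nothing and the notch draws the carriage in and centres it to 1 mm when the grip is eased; pulling out of a notch takes about 9 to 14 N.
- place_outer (a point): Centre of the floor of the carriage's outer place (+y end, nearest the knob); moves with the carriage. Carriage: aluminium plate 74 x 250 mm, top 46 mm above the table, three round pockets in a row, 52 mm wide, 12 mm deep (floors 34 mm above the table), 80 mm apart. The empty place is the one with no bottle standing in it.
- place_middle (a point): The same for the middle place.
- place_inner (a point): The same for the inner place (nearest the spindle at the start).
- knob_grip (a point): Middle of the black knurled knob, an upright cylinder 22 mm in diameter and 40 mm tall (65 to 105 mm above the table) on a short steel pin at the carriage's +y end, in line with the lane, 100 mm beyond the outer place; this point is 85 mm above the table. Rigid with the carriage.
- fallen_bottle: White plastic bottle with a white screw cap lying on the table at the right: 46 mm in diameter, 80 mm tall, the straight body reaching 61 mm from the base, the cap 38 mm wide (does not come off), about 70 g. Origin: centre of its underside; its z axis points from base to cap (level at the start, the cap to the table's front edge or front right).
- bottle_a: An identical white bottle standing in a place of the carriage. Origin: centre of its underside, z up.
- bottle_b: Another identical white bottle standing in a place of the carriage. Origin and axes as bottle_a.
- bench_timer: Bystander: small white timer, 58 x 62 x 17 mm, on the table in front of the stand's left part. Leave it alone.
- spare_cap: Bystander: loose white screw cap, 38 mm wide, 18 mm tall, on the table right of the stand. Leave it alone.
- open_bottle: Bystander: open white bottle, 43 mm wide, 78 mm tall, standing on the table behind the stand. Leave it alone.
Not all that is in view belongs to the job. Leave any orange look-alike of the bottle_b alone.

How it is judged:
By the outcome, as a careful person would: the job done as asked, in the order asked, and still so for the second after the job is handed in, while the arm keeps its last pose, push and grip.
It also fails if it takes over 64 s, if anything falls off the work surface, if the arm or the gripper's body presses on something with over 40 N, if the wrist force passes 120 N, or if a joint passes its speed limit or range.

## Working session

There is one attempt and no reset: what is moved stays moved. The work goes in short steps, each a Python script; the robot and the scene stay as the last script left them, time stands still between calls to the robot, and variables do not carry over. Pictures are saved under pics/ and viewed, about 8 in all and at most 12, crops included, and the job is handed in when it is done.

```bash
ls; mkdir -p pics; python3 - <<'E'
from cell import env, planner, status, optics
import cv2
for n in ("top","side"):
    im=optics.snapshot(n); cv2.imwrite(f"pics/{n}0.png",im)
    c=optics.calibration(n); print(n,c)
print(status.get_obs())
E
```

```text
pics
top {'vertical_fov': 48.21928428116041, 'cx': 286.1934837260075, 'cy': 207.83181084008905, 'k1': 0.05589381672457019, 'world_to_cam': array([[-2.56646446e-02, -9.99520645e-01,  1.73148967e-02,
        -1.28880307e+00],
       [-9.91605617e-01,  2.32580684e-02, -1.27190261e-01,
         5.24748372e+02],
       [ 1.26726580e-01, -2.04338417e-02, -9.91727196e-01,
         1.23005505e+03],
       [ 0.00000000e+00,  0.00000000e+00,  0.00000000e+00,
         1.00000000e+00]])}
side {'vertical_fov': 42.867397669819475, 'cx': 283.77858498651636, 'cy': 215.57457358765666, 'k1': 0.03778420759513751, 'world_to_cam': array([[ 8.49767484e-01, -5.26975051e-01,  1.38750857e-02,
        -4.54254093e+02],
       [-3.32815976e-01, -5.56718478e-01, -7.61116327e-01,
         2.78038847e+02],
       [ 4.08813832e-01,  6.42154056e-01, -6.48466976e-01,
         1.44292501e+03],
       [ 0.00000000e+00,  0.00000000e+00,  0.00000000e+00,
         1.00000000e+00]])}
{'t': 0.1, 'joint_positions': array([-1.37961097e+00,  3.00429789e-01,  1.52150696e+00,  2.91862348e-06,
        1.32071125e+00, -6.65714578e-02]), 'dq': array([ 5.94295854e-05, -3.94705652e-03, -2.21707005e-03, -9.91353695e-04,
        1.69106532e-04, -1.06287759e-03]), 'joint_efforts': array([ 1.60567459e-03, -5.44370735e+01, -3.62369442e+01, -9.53963308e-05,
        2.96725833e-03, -1.52845809e-05]), 'ee_pos': array([ 140.17107834, -531.60133102,  209.77534687]), 'ee_rot': array([ 0.43184015,  0.56039315, -0.43134487,  0.55983498]), 'ft_force': array([0.91854499, 0.72265153, 0.1137885 ]), 'torque': array([0.00492688, 0.02978643, 0.04658375]), 'opening': 85.52588654519515}
```

View pics/top0.png

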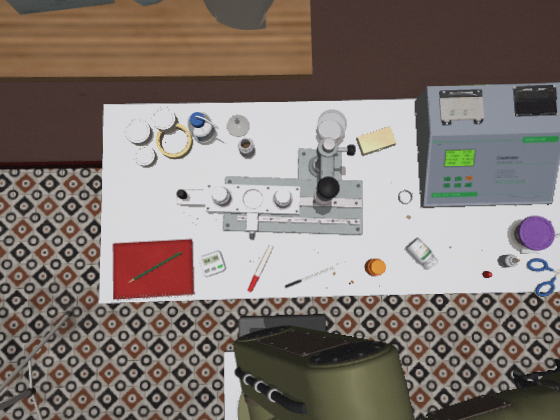

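View pics/side0.png

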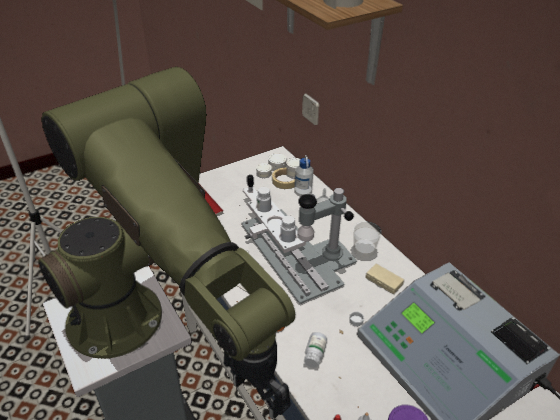

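The top view shows the stand with the middle place empty at about (252,198), the knob at (182,195), and the fallen bottle at (422,253) with its cap towards the lower right. The side view agrees. I'll enlarge the top view next.

```bash
cat > h.py <<'E'
import numpy as np, cv2
from cell import env, planner, status, optics
from scipy.spatial.transform import Rotation as R
def KD(c):
    f=210/np.tan(np.radians(c["vertical_fov"]/2))
    return np.array([[f,0,c["cx"]],[0,f,c["cy"]],[0,0,1.]]), np.array([c["k1"],0,0,0,0.])
def pix2world(c,uv,z):
    K,D=KD(c); T=c["world_to_cam"]
    n=cv2.undistortPoints(np.array([[uv]],float),K,D)[0,0]
    d=T[:3,:3].T@np.array([n[0],n[1],1]); o=-T[:3,:3].T@T[:3,3]
    return o+d*(z-o[2])/d[2]
def project(c,p):
    K,D=KD(c); T=c["world_to_cam"]
    return cv2.projectPoints(np.atleast_2d(np.array(p,float)),cv2.Rodrigues(T[:3,:3])[0],T[:3,3],K,D)[0][:,0]
def down(yaw):  # tool x down, jaw axis z at yaw in world xy
    x=np.array([0,0,-1.]); z=np.array([np.cos(yaw),np.sin(yaw),0]); y=np.cross(z,x)
    return R.from_matrix(np.c_[x,y,z]).as_quat()
E
python3 - <<'E'
import cv2,numpy as np
im=cv2.imread("pics/top0.png")
a=cv2.resize(im[160:260,170:370],None,fx=4,fy=4,interpolation=cv2.INTER_CUBIC)
b=cv2.resize(im[230:278,395:450],None,fx=4,fy=4,interpolation=cv2.INTER_CUBIC)
out=np.zeros((600,800,3),np.uint8); out[:400]=a; out[402:402+192,:220]=b
s=cv2.imread("pics/side0.png")
c=cv2.resize(s[325:373,290:345],None,fx=4,fy=4,interpolation=cv2.INTER_CUBIC); out[402:594,230:450]=c
cv2.imwrite("pics/crop1.png",out)
E
```

```text
(no output)
```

View pics/crop1.png

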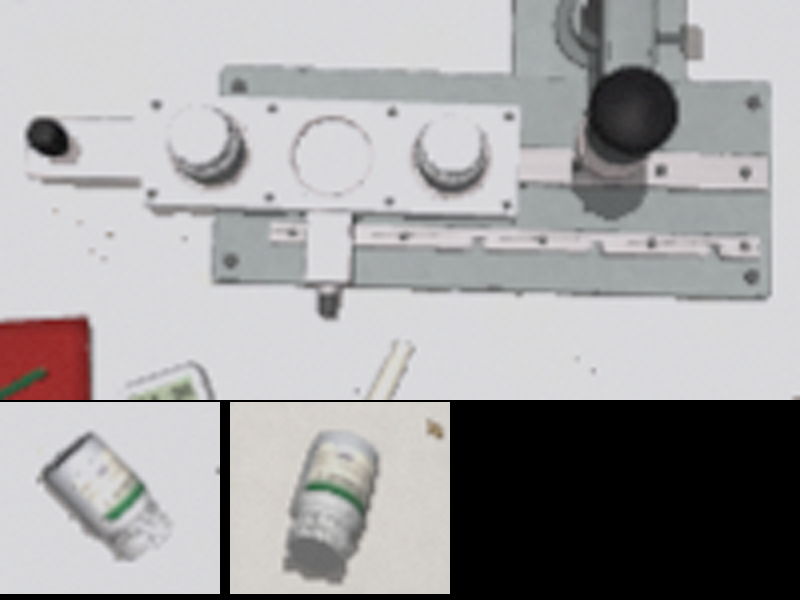

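```bash
python3 - <<'E'
from h import *
c=optics.calibration("top"); s=optics.calibration("side")
T=lambda x,y,ox,oy:((x+.5)/4-.5+ox,(y+.5)/4-.5+oy)
P={}
for n,(x,y),z in [("knob",(46,136),105),("mid",(332,156),46),("outer",(198,130),114),("inner",(449,142),114),("c1",(145,207),46),("c2",(150,98),46),("c3",(519,110),46),("c4",(517,214),46),("spknob",(632,112),262),
  ("base1",(211,283),14),("base2",(768,297),14),("base3",(220,67),14),("base4",(768,82),14)]:
    P[n]=pix2world(c,T(x,y,170,160),z); print(n,P[n].round(1))
u=P["outer"]-P["inner"]; print("ang",np.degrees(np.arctan2(u[1],u[0])),np.linalg.norm(u))
u=P["knob"][:2]-P["mid"][:2];print("ang knob",np.degrees(np.arctan2(u[1],u[0])),np.linalg.norm(u))
for n,(x,y),z in [("fb1",(42,70),23),("fb2",(92,31),23),("fc1",(113,153),23),("fc2",(168,123),23)]:
    P[n]=pix2world(c,T(x,y,395,230),z); print(n,P[n].round(1))
b=(P["fb1"]+P["fb2"])/2; k=(P["fc1"]+P["fc2"])/2; d=(k-b)[:2]
print("fallen",b,k,np.linalg.norm(d),np.degrees(np.arctan2(d[1],d[0])))
for n,(x,y),z in [("s_b",(350,34),23),("s_c",(315,160),23)]:
    print(n,pix2world(s,T(x-230,y,290,325),z))
print(project(s,P["knob"]),project(s,P["mid"]))
E
```

```text
knob [557.9 252.4 105. ]
mid [549.8  75.   46. ]
outer [558.2 155.5 114. ]
inner [546.9  -2.4 114. ]
c1 [518.5 199.2  46. ]
c2 [591.7 195.6  46. ]
c3 [578.1 -50.7  46. ]
c4 [508.  -47.3  46. ]
spknob [ 538.3 -102.4  262. ]
base1 [469.6 159.8  14. ]
base2 [ 450.9 -217.8   14. ]
base3 [618.2 152.4  14. ]
base4 [ 599.2 -224.6   14. ]
ang 85.92773642427713 158.37116322798352
ang knob 87.38801648305508 177.53011213440251
fb1 [ 412.  -331.3   23. ]
fb2 [ 437.4 -366.4   23. ]
fc1 [ 355.8 -375.2   23. ]
fc2 [ 374.8 -413.1   23. ]
fallen [ 424.66636578 -348.85817914   23.        ] [ 365.28505054 -394.13257841   23.        ] 74.67202841674525 -142.67683082552273
s_b [ 433.72908553 -338.16562229   23.        ]
s_c [ 361.42020274 -404.69955861   23.        ]
[[249.91759078 176.75041279]] [[275.55480804 221.37337339]]
```

```bash
cat >> h.py <<'E'
TH=np.radians(25); LANE=np.radians(-2.9)   # stand x axis yaw
def bottle_pose(base, zb, xb, sgn=1, h=42, back=4):
    """TCP pose gripping a bottle: base centre, axis zb, xb = side away from gripper"""
    base,zb,xb=map(lambda v:np.array(v,float),(base,zb,xb)); t=-np.sin(TH)*zb+np.cos(TH)*xb
    z=sgn*np.cross(zb,xb); y=np.cross(z,t)
    return base+h*zb+(19-back)*t, R.from_matrix(np.c_[t,y,z]).as_quat()
def pick_pose(base,yaw,sgn,up=0):
    return bottle_pose([base[0],base[1],23+up],[np.cos(yaw),np.sin(yaw),0],[0,0,-1],sgn)
def place_pose(xy,z,sgn,yaw=LANE):
    return bottle_pose([xy[0],xy[1],z],[0,0,1],[np.cos(yaw),np.sin(yaw),0],sgn)
def knob_pose(xy,z,sgn): return np.array([xy[0],xy[1],z]),down(LANE+(0 if sgn>0 else np.pi))
E
python3 - <<'E'
from h import *
def show(n,p):
    q=planner.solve_ik(*p); print(n,np.round(p[0],0),None if q is None else np.round(q,2))
for s in (1,-1):
    show("pick",pick_pose((425,-349),np.radians(-141),s)); show("pickup",pick_pose((425,-349),np.radians(-141),s,150))
    show("place",place_pose((550.5,76),36,s));show("placeup",place_pose((550.5,76),150,s))
    show("back",(place_pose((550.5,76),36,s)[0]-[90,0,-40],place_pose((550.5,76),36,s)[1]))
    show("knob",knob_pose((558,252),66,s));show("knobup",knob_pose((558,252),180,s));show("knobend",knob_pose((549,72),66,s))
    show("look",(np.array([480,90,330]),down(LANE+(0 if s>0 else np.pi))))
    show("lookb",(np.array([395,-370,200]),down(np.radians(-141+s*90))))
E
```

```text
pick [ 397. -371.    9.] [-1.03  0.57  1.72  0.53  0.98 -0.47]
pickup [ 397. -371.  159.] [-1.03  0.35  1.64  0.46  1.25 -0.3 ]
place [564.  75.  72.] [0.15 0.43 2.26 3.43 0.71 1.44]
placeup [564.  75. 186.] [0.15 0.11 2.25 3.66 0.39 1.18]
back [474.  75. 112.] [0.21 0.18 2.48 3.53 0.67 1.38]
knob [558 252  66] [ 0.36  0.58  1.47 -0.    1.09  0.41]
knobup [558 252 180] [ 0.36  0.46  1.37 -0.    1.31  0.41]
knobend [549  72  66] [ 0.06  0.47  1.65 -0.    1.02  0.11]
look [480  90 330] [ 0.11  0.09  1.49 -0.    1.56  0.16]
lookb [ 395 -370  200] [-0.82  0.29  1.56 -0.    1.29  0.07]
pick [ 397. -371.    9.] None
pickup [ 397. -371.  159.] None
place [564.  75.  72.] [ 0.15  0.43  2.26  3.43  0.71 -1.71]
placeup [564.  75. 186.] [ 0.15  0.11  2.25  3.66  0.39 -1.96]
back [474.  75. 112.] [ 0.21  0.18  2.48  3.53  0.67 -1.77]
knob [558 252  66] None
knobup [558 252 180] None
knobend [549  72  66] None
look [480  90 330] None
lookb [ 395 -370  200] None
```

```bash
python3 - <<'E'
from h import *
q=planner.solve_ik(np.array([470,90,340]),down(LANE))
qa=np.array(q); qa[0]=-0.9; env.set_joints(qa); env.set_joints(q); env.hold(0.2)
import json
def snap(n):
    c=optics.calibration("wrist"); im=optics.snapshot("wrist"); cv2.imwrite(f"pics/{n}.png",im)
    json.dump({k:np.array(v).tolist() for k,v in c.items()},open(f"pics/{n}.json","w")); print(n,status.get_obs()["t"],status.get_obs()["ee_pos"])
snap("w1")
env.set_joints(qa)
env.move_pose(np.array([385,-378,240]),down(np.radians(-141+90))); env.hold(0.2); snap("w2")
E
```

```text
w1 3.1667 [470.08564949  89.5247502  339.9939595 ]
w2 5.6667 [ 384.88076369 -378.20830889  241.72735638]
```

View pics/w1.png

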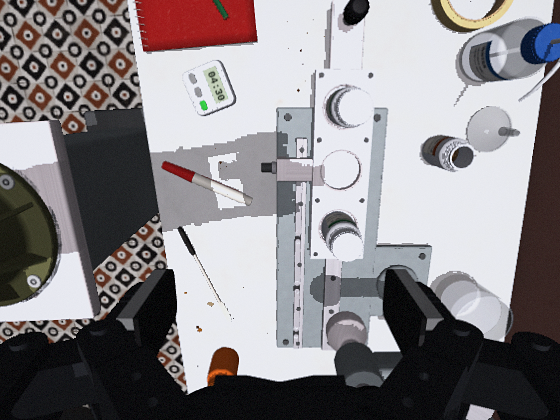

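View pics/w2.png

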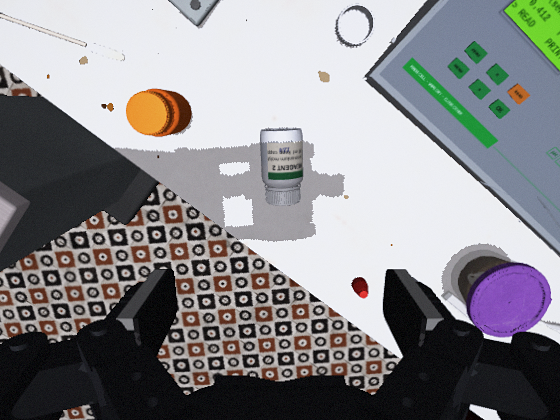

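The wrist view of the stand shows the empty middle pocket at about (341,169), the outer cap at (352,106) and the knob at (356,10). The bottle view shows the base edge at about (281,130) and the cap end at about (283,203). I'll make one enlarged crop of both.

```bash
python3 - <<'E'
import cv2,numpy as np
f=lambda im:cv2.resize(im,None,fx=4,fy=4,interpolation=cv2.INTER_CUBIC)
a=f(cv2.imread("pics/w1.png")[70:220,290:390]); b=f(cv2.imread("pics/w2.png")[110:220,235:335])
o=np.zeros((600,800,3),np.uint8); o[:600,:400]=a; o[:440,400:]=b
cv2.imwrite("pics/crop2.png",o)
E
```

```text
(no output)
```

View pics/crop2.png

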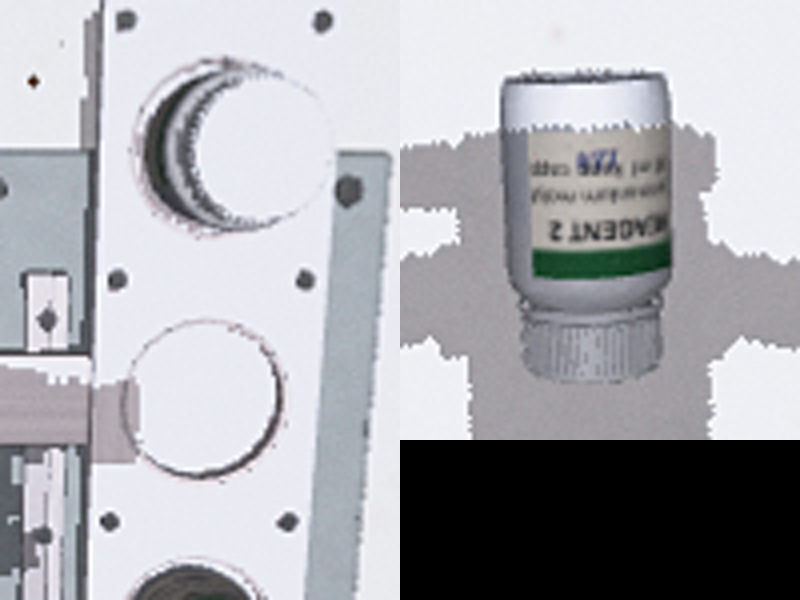

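```bash
python3 - <<'E'
from h import *; import json
c1,c2=[{k:np.array(v) for k,v in json.load(open(f"pics/w{i}.json")).items()} for i in (1,2)]
T=lambda x,y,ox,oy:((x+.5)/4-.5+ox,(y+.5)/4-.5+oy)
mid=pix2world(c1,T(204,398.5,290,70),46); print("mid",mid)
for a in [(123,398),(285,398),(204,319),(204,478)]: print(pix2world(c1,T(*a,290,70),46).round(1))
print("outer",pix2world(c1,T(262,149,290,70),114),"knob",pix2world(c1,(356,11),105), "cam", -c1["world_to_cam"][:3,:3].T@c1["world_to_cam"][:3,3])
b=pix2world(c2,T(185.5,78,235,110),23);k=pix2world(c2,T(193,382,235,110),23);d=(k-b)[:2]
print("b",b,k,np.linalg.norm(d),np.degrees(np.arctan2(d[1],d[0])), "cam",-c2["world_to_cam"][:3,:3].T@c2["world_to_cam"][:3,3])
for a in [(101,100),(270,100)]: print(pix2world(c2,T(*a,235,110),23).round(1))
E
```

```text
mid [549.86185704  75.24906789  46.        ]
[523.4  76.8  46. ]
[576.4  74.1  46. ]
[550.  101.1  46. ]
[549.8  48.5  46. ]
outer [554.2881591  154.01634322 114.        ] knob [556.5470405  247.99540794 105.        ] cam [474.12532676 159.85037801 503.75227337]
b [ 423.81441407 -351.76790325   23.        ] [ 360.08800892 -406.13199487   23.        ] 83.76460571301548 -139.53297600765706 cam [ 441.04896245 -334.16166068  405.8528211 ]
[ 405.2 -337.9   23. ]
[ 433.5 -372.9   23. ]
```

```bash
python3 - <<'E'
from h import *
B=(423.5,-351.5); Y=np.radians(-139.8)
env.set_gripper(75,40)
env.move_pose(*pick_pose(B,Y,1,90)); env.movel(pick_pose(B,Y,1,0)[0],rate=80)
o=status.get_obs(); print(o["ee_pos"],o["ft_force"],pick_pose(B,Y,1)[0])
env.set_gripper(20,40); o=status.get_obs(); print(o["opening"],o["ee_pos"],o["ft_force"])
env.movel(pick_pose(B,Y,1,120)[0],rate=120); env.hold(.2)
o=status.get_obs(); print(o["t"],o["opening"],o["ft_force"])
cv2.imwrite("pics/w3.png",np.hstack([optics.snapshot("wrist")[:,80:480],cv2.resize(optics.snapshot("side")[240:420,200:380],(400,400))]))
E
```

```text
[ 396.42962856 -374.79894332    9.92158284] [-0.35953191 -0.23899644  0.41953441] [ 396.26247905 -374.51748979    9.40538319]
39.464286285876106 [ 396.22165241 -374.64818404    9.89650185] [-4.62535508  0.07299047  5.32245985]
9.6333 38.78253041554597 [ 0.26880456 -0.63077039 -0.46884856]Traceback (most recent call last):
  File "<stdin>", line 9, in <module>
    return _nx.concatenate(arrs, 1, dtype=dtype, casting=casting)
           ~~~~~~~~~~~~~~~^^^^^^^^^^^^^^^^^^^^^^^^^^^^^^^^^^^^^^^
ValueError: all the input array dimensions except for the concatenation axis must match exactly, but along dimension 0, the array at index 0 has size 420 and the array at index 1 has size 400
```

```bash
python3 - <<'E'
from h import *
a=optics.snapshot("wrist")[:,80:480]; b=cv2.resize(optics.snapshot("side")[260:400,200:330],(390,420),interpolation=cv2.INTER_CUBIC)
cv2.imwrite("pics/w3.png",np.hstack([a,b])); o=status.get_obs(); print(o["opening"],o["ee_pos"])
E
```

```text
38.72595101042446 [ 396.23540337 -374.47502597  129.23958166]
```

View pics/w3.png

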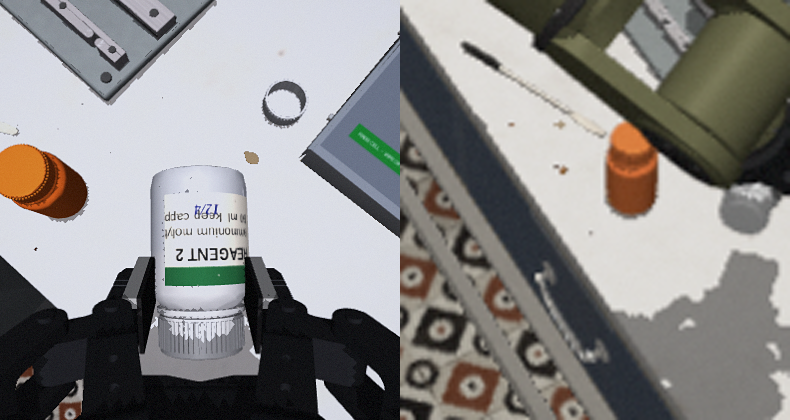

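```bash
python3 - <<'E'
from h import *
c=optics.calibration("wrist"); o=status.get_obs(); p=o["ee_pos"]; M=R.from_quat(o["ee_rot"]).as_matrix(); t,y,z=M.T
Y=np.radians(-139.8); zb=np.array([np.cos(Y),np.sin(Y),0]); 
B=p-15*t-42*zb; print("B",B,"t",t)
cam=-c["world_to_cam"][:3,:3].T@c["world_to_cam"][:3,3]; print("cam",cam,"in tool",M.T@(cam-p))
for n,q in [("tcp",p),("tipL",p+19.5*z),("tipR",p-19.5*z),("tipL23",p+23*z),("tipR23",p-23*z),("base",B),("baseside+",B+23*np.cross(zb,[0,0,1])),("baseside-",B-23*np.cross(zb,[0,0,1])),("basetop",B+[0,0,23]),("body61",B+61*zb),("b61side",B+61*zb+23*np.cross(zb,[0,0,1])),("b61side",B+61*zb-23*np.cross(zb,[0,0,1])),("cap",B+80*zb),("captop",B+80*zb+[0,0,19])]:
    print(n,(project(c,q)[0]-[80,0]).round(0))
E
```

```text
B [ 423.47534373 -351.46046188  142.83417905] t [ 0.32263286  0.27297725 -0.90630649]
cam [ 393.75668264 -378.61916745  308.24254467] in tool [-164.16252075   71.51042141    1.51826959]
tcp [196. 253.]
tipL [235. 253.]
tipR [158. 253.]
tipL23 [242. 253.]
tipR23 [151. 253.]
base [196. 178.]
baseside+ [148. 178.]
baseside- [244. 178.]
basetop [196. 164.]
body61 [196. 308.]
b61side [146. 308.]
b61side [247. 308.]
cap [196. 352.]
captop [196. 364.]
```

The wrist view shows the bottle gripped by its body. The base row (about 166), shoulder (308) and cap end (358) match the projection of the planned grasp, although the opening reads 38.7 instead of 46. Next I'll lift high and turn the wrist over.

```bash
python3 - <<'E'
from h import *
P=np.array([549.8,75.1]); B=(423.5,-351.5); Y=np.radians(-139.8)
q1=planner.solve_ik(*pick_pose(B,Y,1,330)); 
for H in (330,300,280): 
    q3=planner.solve_ik(*place_pose(P,H,1))
    if q3 is not None: break
print(H,q1,q3)
for z in (36,60,100,200): print(planner.solve_ik(*place_pose(P,z,1)))
E
```

```text
330 [-1.03105989  0.23047288  1.36937507  0.43064474  1.61257123 -0.15910145] [ 0.15237981 -0.21004321  2.04918365 -0.81520881  0.25374071 -0.68507451]
[0.15237981 0.43356171 2.26712736 3.42711317 0.70589186 1.43777948]
[0.15237981 0.35905888 2.27163524 3.45297287 0.63898322 1.40474339]
[0.15237981 0.24005707 2.26960813 3.5148002  0.52490545 1.33086417]
[ 0.15237981 -0.01106552  2.21391042  3.92491383  0.26192009  0.89158938]
```

```bash
python3 - <<'E'
from h import *
P=np.array([549.8,75.1]); y=np.arctan2(75.1,549.8)
for z in (36,60,100,200,250,300,330): print(z,np.round(planner.solve_ik(*place_pose(P,z,1,y)),3))
B=(423.5,-351.5)
E
```

```text
36 [0.024 0.426 2.284 2.985 0.706 1.643]
60 [0.024 0.35  2.288 2.97  0.636 1.662]
100 [0.024 0.229 2.286 2.934 0.514 1.704]
200 [ 0.024 -0.027  2.229  2.654  0.218  2.002]Traceback (most recent call last):
  File "<stdin>", line 3, in <module>
    return _wrapfunc(a, 'round', decimals=decimals, out=out)
    return _wrapit(obj, method, *args, **kwds)
    result = getattr(arr, method)(*args, **kwds)
TypeError: unsupported operand type(s) for *: 'NoneType' and 'float'
```

```bash
cat >> h.py <<'E'
PL=np.array([549.8,75.1]); YP=0.072
E
python3 - <<'E'
from h import *
p,q=pick_pose((423.5,-351.5),np.radians(-139.8),1,200); p[:2]*=415/np.hypot(*p[:2])
qc=planner.solve_ik(p,q); qp=planner.solve_ik(*place_pose(PL,190,1,YP)); print(qc,qp)
print([np.round(planner.solve_ik(*place_pose(PL,z,1,YP)),3) for z in (36,100)])
env.move_pose(p,q); qc=np.array(qc); qc[0]=.75; env.set_joints(qc)
o=status.get_obs(); print(o["t"],o["ee_pos"],o["opening"])
qf=np.array(qp); qf[0]=.75; env.set_joints(qf); o=status.get_obs(); print(o["t"],o["ee_pos"],o["opening"],o["joint_positions"])
env.set_joints(qp); env.hold(.2); o=status.get_obs(); print(o["t"],o["ee_pos"],place_pose(PL,190,1,YP)[0],o["opening"],o["ft_force"])
a=cv2.resize(optics.snapshot("top")[120:270,170:370],(800,600),interpolation=cv2.INTER_CUBIC)
b=cv2.resize(optics.snapshot("side")[130:280,220:360],(560,600),interpolation=cv2.INTER_CUBIC)
cv2.imwrite("pics/p4.png",np.hstack([cv2.resize(a[:,:],(400,300)),cv2.resize(b,(400,428))[:300]])); cv2.imwrite("pics/p4b.png",b)
E
```

```text
[-1.11551325  0.02631352  1.90208625  0.43368968  1.34826725 -0.37248327] [ 0.06818274 -0.00336718  2.23637151  3.12614619  0.22589895  1.58423715]
[array([0.068, 0.427, 2.282, 3.136, 0.701, 1.573]), array([0.068, 0.23 , 2.284, 3.134, 0.507, 1.575])]
12.8583 [185.66427999 371.19849523 209.35156004] 39.07287112536404
15.15 [389.59959195 414.18141044 225.91507584] 39.0648589724803 [ 0.74987424 -0.00342176  2.23607535  3.12553166  0.22612891  1.58380962]
16.6833 [563.24717093  76.81404562 225.64357714] [563.35939478  76.07796694 225.66072607] 39.08496570234586 [-0.20585976  0.37112518 -1.05113379]
```

View pics/p4b.png

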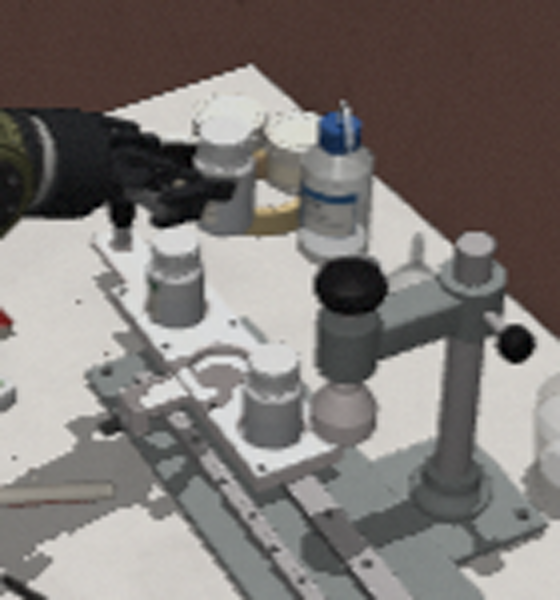

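```bash
python3 - <<'E'
from h import *
env.movel(place_pose(PL,58,1,YP)[0],rate=80); env.hold(.2)
o=status.get_obs(); print(o["t"],o["ee_pos"],place_pose(PL,58,1,YP)[0],o["opening"],o["ft_force"])
n={}
for k,(x,y) in dict(top=(225,160),side=(240,150)).items():
    im=optics.snapshot(k); cv2.imwrite(f"pics/{k}5.png",im); n[k]=cv2.resize(im[y:y+80,x:x+80],(400,400),interpolation=cv2.INTER_CUBIC)
    c=optics.calibration(k); e=o["ee_pos"]-place_pose(PL,58,1,YP)[0]
    for nm,q in [("base",[*PL,58]),("cap",[*PL,138]),("rim",[*PL,46]),("outercap",[553.9,155,114]),("innercap",[545.8,-4.8,114])]: print(k,nm,((project(c,q)[0]-[x,y])*5).round(0))
cv2.imwrite("pics/p5.png",np.hstack([n["top"],n["side"]]))
E
```

```text
18.7833 [563.42844001  76.0899425   93.94349046] [563.35939478  76.07796694  93.66072607] 39.000379771576846 [-0.27452879  0.72420839 -0.65520614]
top base [137. 190.]
top cap [128. 166.]
top rim [138. 193.]
top outercap [-28. 169.]
top innercap [289. 178.]
side base [178. 342.]
side cap [178. 243.]
side rim [178. 357.]
side outercap [118. 203.]
side innercap [242. 349.]
```

View pics/p5.png

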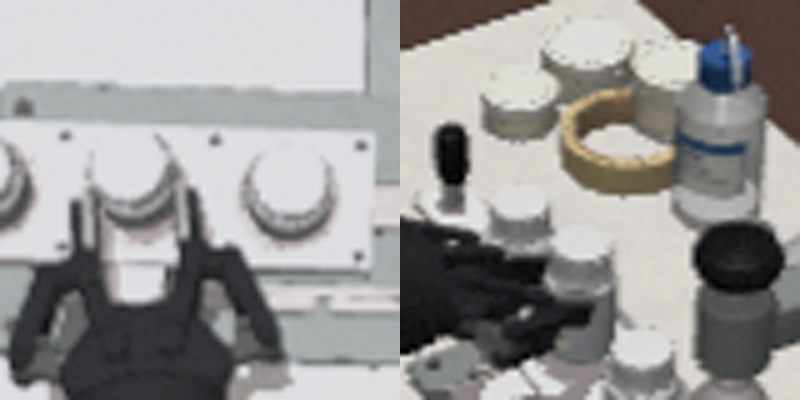

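The held bottle is upright over the pocket. In the top crop its cap is at (132,168) against (128,166) predicted, and in the side crop at (183,243) against (178,243), so the error is 2 mm at most. I'll nudge 1 mm towards +y and lower with force checks.

```bash
python3 - <<'E'
from h import *
p=place_pose(PL+[0,1],58,1,YP)[0]
f0=status.get_obs()["ft_force"]
for z in (48,43,40,38,36.5,35.5,34.5,33.5,32.5,31.5):
    env.movel(p+[0,0,z-58],rate=40); o=status.get_obs(); f=o["ft_force"]-f0; print(z,o["ee_pos"][2].round(1),f.round(1),o["opening"].round(2),o["t"])
    if f[2]>4 or np.hypot(*f[:2])>6: break
E
```

```text
Traceback (most recent call last):
AttributeError: 'float' object has no attribute 'round'
```

```bash
python3 - <<'E'
from h import *
p=place_pose(PL+[0,1],58,1,YP)[0]
f0=np.array([-.27,.72,-.65])
for z in (43,40,38,36.5,35.5,34.5,33.5,32.5,31.5):
    env.movel(p+[0,0,z-58],rate=40); o=status.get_obs(); f=o["ft_force"]-f0; print(z,np.round(o["ee_pos"],1),f.round(1),round(o["opening"],2),o["t"])
    if f[2]>4 or np.hypot(*f[:2])>6: break
E
```

```text
43 [563.3  77.1  78.3] [ 0.2 -0.2 -0.2] 39.13 19.5583
40 [563.3  77.1  75.5] [-0.3 -0.4  0.6] 39.07 19.8083
38 [563.3  77.1  73.6] [ 0.5 -0.  -0.8] 38.58 20.0583
36.5 [563.4  77.1  72.1] [ 0.4 -1.   0.4] 39.07 20.3083
35.5 [563.8  77.1  72. ] [-3.1 -1.1  7. ] 38.46 20.5583
```

```bash
python3 - <<'E'
from h import *
env.set_gripper(60); o=status.get_obs(); print(o["opening"],o["ft_force"],o["t"])
t=R.from_quat(o["ee_rot"]).as_matrix()[:,0]; p=np.array(o["ee_pos"])
env.movel(p-75*t,rate=100)
q=np.array(status.get_obs()["joint_positions"]); print(q,status.get_obs()["t"])
n={}
for k,(x,y) in dict(top=(170,150),side=(225,140)).items():
    im=optics.snapshot(k); cv2.imwrite(f"pics/{k}6.png",im); n[k]=cv2.resize(im[y:y+120,x:x+130],(400,369),interpolation=cv2.INTER_CUBIC)
cv2.imwrite("pics/p6.png",np.hstack([n["top"],n["side"]]))
for z in (200,180): print(planner.solve_ik(*knob_pose((558.5,253.5),z,1)))
E
```

```text
59.71982948311138 [-0.30572248  0.24478407  0.0426182 ] 20.9
[0.07100708 0.2301425  2.45134364 3.14020688 0.67475137 1.57146268] 21.8
[ 3.66378903e-01  4.49727841e-01  1.34071296e+00 -4.44089210e-16
  1.35115185e+00  4.16993451e-01]
[ 3.66378903e-01  4.65170129e-01  1.36552629e+00 -4.44089210e-16
  1.31089623e+00  4.16993451e-01]
```

View pics/p6.png

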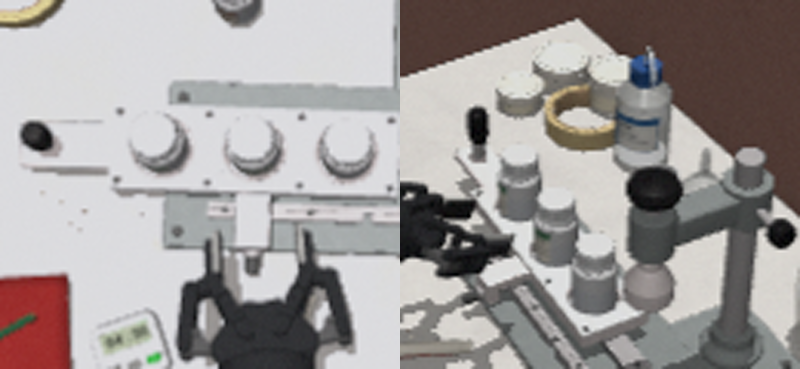

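```bash
python3 - <<'E'
from h import *
K=np.array([558.5,253.5])
p=np.array(status.get_obs()["ee_pos"])
try: env.movel(p+[0,0,90],rate=150)
except env.IKError: print("ik"); env.movel(p+[20,1,80],rate=150)
q=np.array(status.get_obs()["joint_positions"]); q[0]=.7; env.set_joints(q)
qk=planner.solve_ik(*knob_pose(K,230,1)); qk=np.array(qk); print(qk)
qf=qk.copy(); qf[0]=.7; env.set_joints(qf); env.set_joints(qk)
o=status.get_obs(); print(o["t"],o["ee_pos"])
env.movel(knob_pose(K,135,1)[0],rate=150); env.hold(.2)
import json
c=optics.calibration("wrist"); im=optics.snapshot("wrist"); cv2.imwrite("pics/w7.png",im)
print(status.get_obs()["ee_pos"],"knobtop",project(c,[*K,105]),"tcp",project(c,status.get_obs()["ee_pos"]))
E
```

```text
[ 3.66378903e-01  4.29918455e-01  1.29932786e+00 -4.44089210e-16
  1.41234634e+00  4.16993451e-01]
27.2333 [557.97608807 254.5303479  230.04896952]
[558.73761586 253.63943931 135.77793259] knobtop [[278.28381373 231.00596935]] tcp [[278.62962155 251.65762608]]
```

View pics/w7.png

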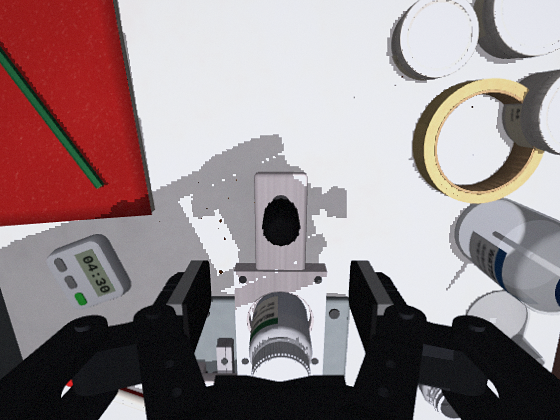

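```bash
cat >> h.py <<'E'
K=np.array([559.2,255.]); U=np.array([np.sin(LANE),-np.cos(LANE)])  # travel direction
def rep(tag):
    o=status.get_obs(); p=np.array(o["ee_pos"]); print(tag,p.round(1),"s",round((p[:2]-K)@U,1),"F",np.round(o["ft_force"],1),"Fu",round(o["ft_force"][:2]@U,1),"op",round(o["opening"],1),"t",o["t"]); return o
E
python3 - <<'E'
from h import *
env.movel(np.array([*K,66]),rate=80); rep("down")
env.set_gripper(10,70); env.hold(.2); rep("grip")
p0=np.array(status.get_obs()["ee_pos"])
for s in (6,12,90,98,102,110,165):
    env.movel([*(K+U*s),66],rate=70); o=rep(s)
    if np.linalg.norm(o["ft_force"])>50: break
E
```

```text
down [559.5 255.1  66.6] s -0.1 F [-0.6  0.3 -0. ] Fu -0.3 op 59.8 t 29.2833
grip [559.7 255.   66.7] s -0.1 F [ 3.1 -0.8  5.8] Fu 0.7 op 18.8 t 29.9417
6 [559.4 249.1  66.7] s 5.9 F [ 3.1 -1.6  5.9] Fu 1.4 op 18.8 t 30.1917
12 [559.1 243.   66.7] s 12.0 F [ 2.5 -1.6  5.8] Fu 1.5 op 19.0 t 30.4417
90 [554.9 165.4  66.7] s 89.7 F [-0.4  0.8  8.1] Fu -0.7 op 18.8 t 31.7083
98 [554.4 156.7  66.6] s 98.4 F [-1.6 -4.2  7.9] Fu 4.2 op 18.6 t 31.975
102 [554.2 153.2  66.6] s 101.9 F [-1.7 -1.   8.5] Fu 1.1 op 18.8 t 32.225
110 [553.8 145.   66.7] s 110.1 F [-2.  -2.   7.9] Fu 2.1 op 18.8 t 32.4917
165 [550.8  90.2  66.6] s 165.0 F [-3.4 -0.4  9.9] Fu 0.6 op 18.5 t 33.425
```

```bash
cat >> h.py <<'E'
def caps(tag):
    ref=cv2.imread("pics/side6.png"); im=optics.snapshot("side"); cv2.imwrite(f"pics/side_{tag}.png",im); c=optics.calibration("side")
    for n,xy in [("outer",[553.9,155]),("middle",PL),("inner",[545.8,-4.8])]:
        u,v=project(c,[*xy,114])[0].round().astype(int); T=ref[v-8:v+12,u-10:u+11]
        m=cv2.matchTemplate(im,T,cv2.TM_CCOEFF_NORMED); _,s,_,(a,b)=cv2.minMaxLoc(m)
        w0=pix2world(c,(u,v),114); w=pix2world(c,(u+a-(u-10),v+b-(v-8)),114); print(n,round(s,2),"moved",round((w-w0)[:2]@U,1))
E
python3 - <<'E'
from h import *
rep("now"); caps("a")
E
```

```text
now [550.8  90.2  66.6] s 165.0 F [-3.4 -0.4  9.9] Fu 0.6 op 18.5 t 33.425
outer 0.7 moved -540.8
middle 0.75 moved 82.5
inner 0.82 moved 3.9
```

The matches fit a carriage that moved about 165 mm: the outer bottle now sits near where the inner one was. Next I'll creep into the notch.

```bash
python3 - <<'E'
from h import *
for s in (172,175,177,178.5,180):
    env.movel([*(K+U*s),66],rate=40); env.hold(.1); rep(s)
env.set_gripper(30); env.hold(.4); rep("eased")
c=optics.calibration("wrist"); cv2.imwrite("pics/w8.png",optics.snapshot("wrist")); caps("b")
im=cv2.imread("pics/w8.png"); n=[cv2.resize(im[120:330,180:390],(400,400),interpolation=cv2.INTER_CUBIC),cv2.resize(cv2.imread("pics/side_b.png")[150:290,225:365],(400,400),interpolation=cv2.INTER_CUBIC)]
cv2.imwrite("pics/p8.png",np.hstack(n))
E
```

```text
172 [550.4  83.2  66.6] s 172.0 F [-3.8 -1.5 11.4] Fu 1.7 op 18.5 t 33.9
175 [550.2  80.4  66.6] s 174.8 F [-3.7  0.7 10.3] Fu -0.5 op 18.8 t 34.25
177 [550.1  78.4  66.6] s 176.8 F [-4.2  0.9  9.4] Fu -0.7 op 18.9 t 34.6
178.5 [550.   76.9  66.6] s 178.3 F [-3.9  0.4 10.5] Fu -0.2 op 18.8 t 34.95
180 [550.   75.3  66.6] s 179.9 F [-4.3 -0.7 10.8] Fu 1.0 op 18.5 t 35.3
eased [550.1  75.2  66. ] s 180.0 F [-0.3 -0.8  0.6] Fu 0.8 op 29.9 t 35.9667
outer 0.7 moved 72.6
middle 0.69 moved 130.0
inner 0.68 moved 51.4
```

```bash
python3 - <<'E'
from h import *
r=lambda im,w,h:cv2.resize(im,(w,h),interpolation=cv2.INTER_CUBIC)
t=optics.snapshot("top"); cv2.imwrite("pics/top8.png",t)
w=cv2.imread("pics/w8.png"); s=cv2.imread("pics/side_b.png")
o=np.vstack([np.hstack([r(w,400,300),r(s[140:290,230:430],400,300)]),np.hstack([r(t[140:260,210:370],400,300),r(w[150:330,170:410],400,300)])])
cv2.imwrite("pics/p9.png",o)
ct,cs,cw=[optics.calibration(k) for k in("top","side","wrist")]
k=[*(K+U*180),105]; kb=[*(K+U*180),65]
print("wrist knob top/bot",project(cw,[k,kb]), "side outer cap",(project(cs,[*(np.array([553.9,155])+U*180),114])[0]-[230,140])*2+[400,0])
mid=np.r_[PL+U*180,114]; print("side mid cap",(project(cs,mid)[0]-[230,140])*2+[400,0],"top plunger tip",(project(ct,[*(PL+U*180-[75,-3.8]),30])[0]-[210,140])*2.5+[0,300])
print("start-plunger",project(ct,[*(PL-[75,-3.8]),30])[0])
E
```

```text
wrist knob top/bot [[278.59779902 290.93372292]
 [278.78735521 250.92800968]] side outer cap [523.39554976 167.27073783]
side mid cap [551.0858063  200.04758006] top plunger tip [272.45099117 522.42806817]
start-plunger [251.95459098 227.20539173]
```

View pics/p9.png

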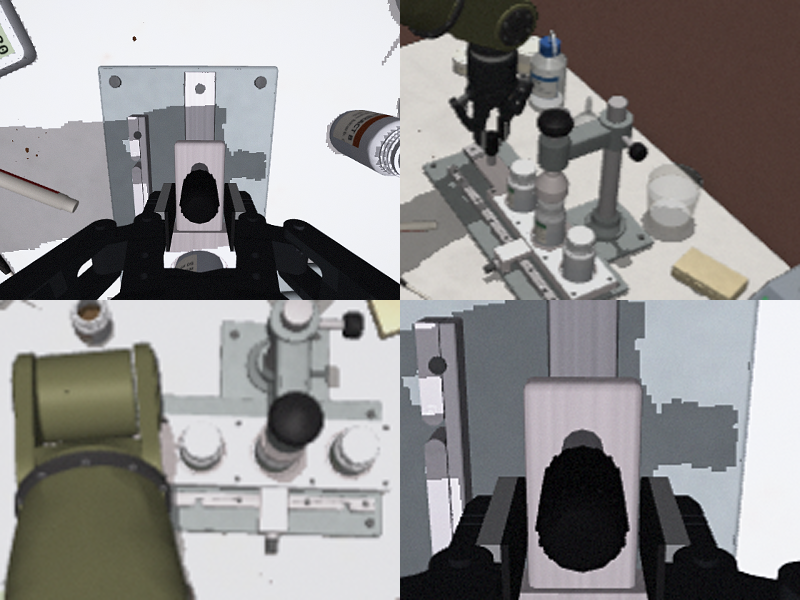

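```bash
python3 - <<'E'
from h import *
c=optics.calibration("top"); a=cv2.imread("pics/top0.png"); b=cv2.imread("pics/top8.png")
T=a[216:242,243:262]; f=lambda i:cv2.resize(i,None,fx=8,fy=8,interpolation=cv2.INTER_CUBIC)
R0=(280,205); m=cv2.matchTemplate(f(b[205:260,280:360]),f(T),cv2.TM_CCOEFF_NORMED); _,s,_,(x,y)=cv2.minMaxLoc(m)
u0=(252,232); u1=(280+x/8+9,205+y/8+16)
w0,w1=[pix2world(c,u,30) for u in (u0,u1)]; print("score",s,u1,"travel",(w1-w0)[:2]@U,"perp",np.linalg.norm((w1-w0)[:2]))
rep("pre"); env.set_gripper(10,45); env.hold(.5); rep("regrip")
E
```

```text
score 0.9045263528823853 (318.75, 234.0) travel 179.02661725081344 perp 179.02788547295575
pre [550.1  75.2  66. ] s 180.0 F [ 0.7 -0.1 -0.2] Fu 0.1 op 30.4 t 36.1167
regrip [549.9  75.2  66.2] s 180.0 F [-4.1 -0.2  6.2] Fu 0.5 op 19.6 t 36.8667
```

```bash
python3 - <<'E'
from h import *
env.hold(.3); rep("final"); env.job_done()
E
```

```text
final [549.9  75.2  66.2] s 180.0 F [-4.7 -0.6  6.7] Fu 0.8 op 20.1 t 37.1667
the job is handed in; nothing more can be done
```

I stood the fallen bottle upright in the empty middle place, then slid the carriage by its knob to the notch for that place. I eased the grip so the notch could centre the carriage, gripped the knob again at 45 N, and handed the job in at 37.2 s, still holding it.

**Last checks:**
- **Carriage position:** the arm moved the knob 180.0 mm. Matching the plunger in the top camera picture gave 179.0 mm, which is within what that measurement can resolve.
- **Bottles:** the last picture shows all three standing, with the middle one under the spindle.
- **Force:** the push along the rail while holding was under 1 N.

**What disagreed or stayed unconfirmed:**
- **Gripper opening:** it read low on both grasps, 39 mm on the 46 mm bottle and 19 to 20 mm on the 22 mm knob. The pictures showed the bottle gripped as planned.
- **Notch click:** the wrist force showed no clear 9 to 14 N peak leaving a notch. That the ball is seated therefore rests on the position and the eased grip, not on a felt click.
- **Cap matching in the side view:** this was ambiguous because the bottles are identical, and it was no use for the last position.

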